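# Stopper the open oil bottle, bring it round to the front of the carousel and hold it there

### The arm

A 6-joint arm with a two-finger parallel gripper is mounted at the origin on a cart in front of the work surface, level with it; the furniture and walls round the work are solid. World frame = base frame: x ahead of the robot, y to its left, z up, the work surface at z = 0. Lengths are in mm, angles in rad, forces in N, time in s.
With the tool pointing down it reaches from about 350 to 875 mm from the base axis. Payload 4.2 kg.
Tool frame: the origin (TCP) lies at the very end of the fingers, on their centre line; the grasp point (between the pads) lies 19 mm behind it; z points along the fingers, y is the line along which they close (so a half turn about z gives the same grasp; the last joint's range is limited). The gripper opens to 87 mm and grips with 3 to 60 N. Pads are 19 mm wide; open, the fingers measure 117 mm over their backs; the gripper's body (75 mm by 190 mm) begins 51 mm behind the grasp point.
Start: joints at [-1.066, 0.385, 0.008, 0, -1.194, -0.259], TCP at [152.1, -606.189, 222.55] pointing down, gripper open.
Joint ranges: [-3.14, 3.14], [-1.21, 2.06], [-1.07, 1.41], [-3.16, 2.05], [-2.99, -0.16], [-3.1, 3.1]. Speed limits (rad/s): [2.79, 2.79, 3.14, 3.14, 3.14, 3.14].

### API

Orientations are given as a rotation vector (axis times angle).
In Python, from rig import sense, camera, camera_params, sign_off, trace gives the robot as it stands.
- The arm moves only by the shell command python3 -m inch 'ROWS' [FORCE]. ROWS is JSON, a list of rows, each a list of 7 numbers: the shift along the tool's x, y, z in m, then the turn, a rotation vector about the tool's x, y, z in rad, then the opening, from -1 (shut) to 1 (fully open). A call has exactly 8 rows; each row is the pose to reach, as a shift and turn from the pose commanded when the call began, along the tool's axes at that moment; what a row does not reach only later rows make up. A row lasts 1/12 s, in which the tool goes at most 41.7 mm and 7.16 degrees, less where a joint would pass 70% of its speed; a pose out of reach is approached as far as the arm can. A call with a gripper value outside its range is refused whole. The fingers move at their own pace and stop on an object; FORCE is the grip in N (left out, the last holds). Time passes only in rows, so rows that repeat a pose let the fingers close, or fill a call up. It gives the time, the measured TCP pose, the force, the opening and the grip force at its end, in the units of the state.
- sense(): the state, without advancing time (a new reading comes with each control period).
- camera(name): name is "side" or "top"; returns the picture (480x640x3 uint8, red, green, blue); there is no depth.
- camera_params(name): a dict with "vfov" (degrees; the focal length in pixels is half the picture's height over the tangent of half this angle, whatever the lens; pixels are square), "cx", "cy" (the principal point, pixels), "R" (3x3) and "t" (3): a world point X has camera coordinates R X + t. Camera axes: x right, y down, z forward; pixel columns grow to the right and rows downward; lengths in mm; the calibration is good to about 2 mm. A picture is of the moment at which its call begins. camera_params takes no time and is no camera call.
- sign_off(): hands the job in; it is judged then, once.
Trained networks look in the newest picture that a camera, given by its name, has taken for a name from the list of things; names that differ only in an ending like _2 or _b are one class to them, and where a whole thing is asked for, a point or a joint stands for the part that bears it (a point fixed in the world has none). Each returns a list of dicts, best first, with "confidence" (0 to 1); they miss things now and then, are a little off and sometimes report something else, mostly with a low value. They report only what shows in the picture. A call takes as long as a camera call. They do not tell look-alikes from the thing itself.
- trace(camera, label): "mask" (480x640 bool, what is visible of it) and "xy" ([column, row] in pixels, amid what is visible of it).
The state is a dict: "time_s": time; "joint_pos": joint angles; "dq": joint speeds; "tau": joint torques, N m; "ee_pos": TCP position; "orientation": TCP orientation; "force": force on the tool from outside, world axes, zero at the start; "torque": the same for the moment, N m; "opening": opening from 0.0 (shut) to 1.0 (fully open); "gripper_force": force on a finger pad.
Only numpy, scipy, OpenCV 4.12 (cv2) and the standard library are available. Lean on these libraries where they do the work, as an engineer would, in place of code of your own. Each camera call takes 0.05 s, during which the arm holds its last target. There are 200 camera calls.

### The job

One bottle on the supply carousel has been left open. Before the carousel is turned, take the stopper that stands on the bench and set it fully home in the neck of that bottle; then turn the carousel by the cross handle on its post until the same bottle stands in the middle of the opening in the gallery rail, where it can be lifted out. The turntable runs free on a ball bearing, so finish while holding: keep the gripper closed on the handle, holding the carousel still, and leave everything else upright in its seat.

Things in the scene. Friction and masses are not known exactly. Their poses are not given: they have to be found in the camera images.
- carousel_foot: fixed foot of the carousel: plywood disc, 330 mm across, with a steel gallery rail (6 mm rod, 150 mm from the axis, top 81 mm above the bench) open at the front over 85 mm between its two end posts. The front lies towards the foot's own -x, within 0.4 rad of facing back along the world's -x. Origin: on the carousel's axis at bench height, in the left or middle of the bench
- turntable: wooden turntable, 280 mm across, top 40 mm above the bench, turning either way without stops about the foot's vertical axis (friction about 0.05 N m). Origin on the axis at bench height. Seats with 5 mm rings lie 92 mm from the axis: open bottle at its own -x, wax_tin -y, closed_bottle +x, nails +y. The open bottle starts anywhere but within 0.8 rad of the front
- carousel_handle: cross handle, fixed on top of the turntable's centre post: a level wooden dowel 82 mm long, 16 mm thick (19 mm near its ends) on a 15 mm neck. Origin: middle of the dowel, on the axis, 190 mm above the bench; the dowel runs along its own x, 45 degrees (about +z) from the turntable's x, between the seats. Nothing else on the carousel stands higher than 165 mm, the stopper once home included
- open_bottle: the open bottle, of bare metal like its neighbour: round body 60 mm in diameter, shoulder, neck of 33 mm with a 37 mm lip at the top, 104 mm tall, about 0.32 kg; it stands loose in its seat and has no stopper. Origin: centre of its underside, z up its axis
- bottle_mouth (a point): centre of the open bottle's mouth at lip height, 104 mm above its underside. The bore is 23 mm wide, straight and 36 mm deep
- stopper: loose stopper, 44 mm tall, about 0.03 kg, standing on its narrow end in the right half of the bench: cork taper 24 mm long (16 mm wide at the foot, 21 mm at the top) under a turned wooden head 28 mm across, 20 mm tall. Origin: centre of the narrow foot, z towards the head. Fully home, the head's underside sits on the bottle's lip, the foot 24 mm below the mouth
- stopper_head (a point): middle of the stopper's head, 34 mm above its foot: where to grip
- closed_bottle: the other bottle, the same shape, with its stopper already in (124 mm tall over the head), loose in the seat across from the open bottle. Origin: centre of its underside
- wax_tin: tin of 77 mm diameter, 95 mm tall, loose in its seat. Origin: centre of its underside
- nails: small round tin of nails, 66 mm in diameter, 69 mm tall, loose in its seat. Origin: centre of its underside
Not all that is in view belongs to the job. Leave any brown or red look-alike of the closed_bottle alone.

How it is judged (in metres and radians):
On the way, in this order (a step that is already met when the one before it is completed fails the run):
1. the stopper is fully home in the open bottle's neck and let go (z of stopper in the frame of open_bottle between 0.075 and 0.0835 m and horizontal distance between stopper and bottle_mouth below 0.004 m and angle between the z axis of stopper and the z axis of open_bottle, either way round below 0.1 rad and contact force between the fingers and stopper below 0.1 N), for 0.3 s.
2. the stoppered bottle stands in the middle of the front opening, the gripper holding the handle still (z of stopper in the frame of open_bottle between 0.075 and 0.0835 m and horizontal distance between stopper and bottle_mouth below 0.004 m and angle between the z axis of stopper and the z axis of open_bottle, either way round below 0.1 rad and x of open_bottle in the frame of carousel_foot below -0.07 m and y of open_bottle in the frame of carousel_foot between -0.01 and 0.01 m and contact force between the fingers and carousel_handle above 2 N and angular speed of carousel_handle below 0.08 rad/s), for 0.3 s.
At the end, for the whole second after the job is handed in: gripper closed on the cross handle (over 2 N), carousel still (under 0.08 rad/s), the bottle within 10 mm sideways of the middle of the front opening; stopper home (head within 3.5 mm of the lip, 4 mm of centre, 0.1 rad of upright in the neck); all bottles and tins upright (0.2 rad) in their seats (all of step 2 and z of each of open_bottle, wax_tin, closed_bottle, nails in the frame of turntable below 0.052 m and angle between each of open_bottle, wax_tin, closed_bottle, nails's own z axis and vertical below 0.2 rad and horizontal distance between each of open_bottle, wax_tin, closed_bottle, nails and turntable below 0.105 m); the arm keeps its last pose, push and grip.
It fails at once if the bottle is carried round (more than 30 mm) while its stopper is not home (distance of open_bottle from where it was at the start of the episode above 0.03 m and not (z of stopper in the frame of open_bottle between 0.075 and 0.0835 m and horizontal distance between stopper and bottle_mouth below 0.004 m and angle between the z axis of stopper and the z axis of open_bottle, either way round below 0.1 rad)).
It fails at once if a bottle or tin on the carousel is knocked over or lifted from its seat (angle between any of open_bottle, wax_tin, closed_bottle, nails's own z axis and vertical above 0.5 rad or height (world z) of any of open_bottle, wax_tin, closed_bottle, nails above 0.07 m).
It also fails if it takes over 54 s, if anything falls off the work surface, if the arm or the gripper's body presses on something with over 40 N, if the wrist force passes 120 N, or if a joint passes its speed limit or range.

## Working session

There is one attempt and no reset: what is moved stays moved. The work goes in short steps, Python scripts to look and compute and a shell command to move; the robot and the scene stay as the last step left them, time stands still between calls to the robot, and variables do not carry over. Pictures are saved under pics/ and viewed, at most 12 in all, crops included, and the job is handed in when it is done.

```bash
mkdir -p pics; ls
python3 - <<'E'
from rig import *
import cv2,numpy as np
for n in("side","top"):
    im=camera(n); cv2.imwrite(f"pics/{n}0.png",im[:,:,::-1]); p=camera_params(n)
    print(n,p, 'campos',-np.array(p['R']).T@np.array(p['t']))
    for l in("carousel_foot","turntable","carousel_handle","open_bottle","stopper","closed_bottle","wax_tin","nails","bottle_mouth"):
        for d in trace(n,l)[:4]:
            ys,xs=np.where(d['mask']); print(l,round(d['confidence'],2),np.round(d['xy'],1),xs.min(),xs.max(),ys.min(),ys.max())
print(sense())
E
```

```text
pics
side {'vfov': 45.33029347112179, 'cx': 317.76753142615667, 'cy': 235.51531475265, 'R': array([[ 0.99993817, -0.01098127,  0.00175428],
       [-0.00404368, -0.50600116, -0.86252332],
       [ 0.01035927,  0.86246289, -0.50601428]]), 't': array([-557.46128352,  101.75291856, 1276.38533139])} campos [  544.61584759 -1055.46952249   734.61140673]
carousel_foot 0.58 [325.1 283.9] 263 402 218 297
turntable 0.62 [321.4 251.2] 273 393 177 283
carousel_handle 0.5 [335.2 186.8] 320 347 177 202
open_bottle 0.59 [372.9 228.5] 360 385 199 247
stopper 0.71 [306.2 354.3] 301 315 343 367
closed_bottle 0.96 [267.3 320.1] 250 281 282 348
closed_bottle 0.86 [292.8 229.7] 280 306 196 251
closed_bottle 0.3 [309.1 349.2] 301 315 343 368
wax_tin 0.69 [323.7 210.5] 313 346 184 231
nails 0.68 [337.8 254.6] 322 353 237 272
nails 0.35 [333.2 188.9] 320 347 177 202
bottle_mouth 0.65 [375.6 226.2] 359 386 199 247
bottle_mouth 0.37 [332.9 189.8] 320 347 177 202
bottle_mouth 0.17 [306.4 354.2] 301 315 343 368
top {'vfov': 45.16972983435973, 'cx': 316.7361096351302, 'cy': 246.1350791807085, 'R': array([[-0.01
[... 714 characters left out ...]
time_s': 1.0, 'joint_pos': array([-1.06638510e+00,  3.84668211e-01,  7.91470865e-03, -3.27248373e-05,
       -1.19400692e+00, -2.58578454e-01]), 'dq': array([ 3.21224713e-05,  2.95611218e-04, -1.25528679e-03,  1.98467169e-05,
       -4.50669557e-04, -6.65562033e-05]), 'tau': array([ 1.09533838e-03, -3.90476131e+01,  1.87625581e+01,  4.22433391e+00,
        1.55064650e-02, -2.48285812e-05]), 'ee_pos': array([ 152.11743628, -606.18266056,  222.5701897 ]), 'orientation': array([-3.85157725e-01,  3.11785126e+00, -3.45485687e-05]), 'force': array([ 0.01199191, -0.1710337 , -0.74718358]), 'torque': array([ 0.02035436, -0.01816979, -0.04749957]), 'gripper_force': 0.0, 'opening': 1.0008335172093004}
```

View pics/side0.png

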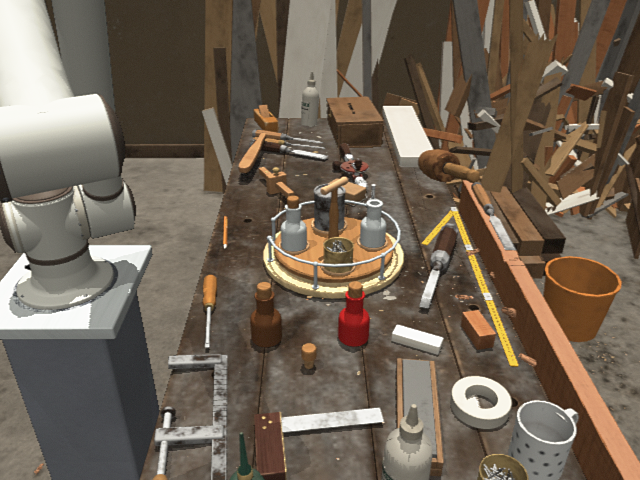

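View pics/top0.png

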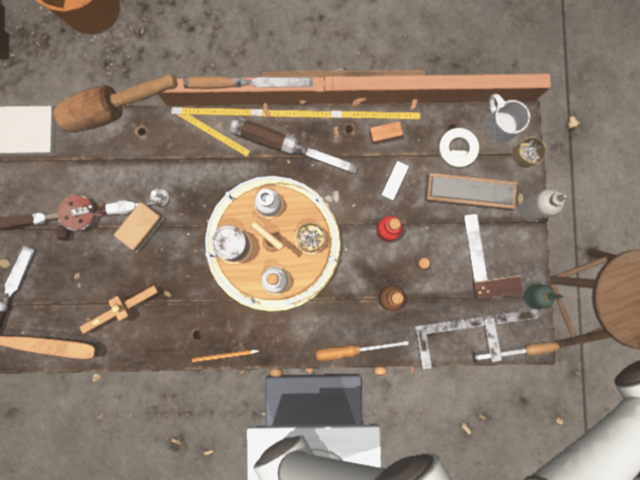

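```bash
cat > h.py <<'E'
from rig import *
import cv2,numpy as np
from scipy.optimize import least_squares
P={n:camera_params(n) for n in("side","top")}
def f(n): return 240/np.tan(np.radians(P[n]['vfov'])/2)
def proj(n,X):
    X=np.atleast_2d(X)@P[n]['R'].T+P[n]['t']; return X[:,:2]/X[:,2:]*f(n)+[P[n]['cx'],P[n]['cy']]
def onz(n,uv,z):
    R,t=P[n]['R'],P[n]['t']; d=R.T@np.array([(uv[0]-P[n]['cx'])/f(n),(uv[1]-P[n]['cy'])/f(n),1]); c=-R.T@t
    return c+d*(z-c[2])/d[2]
def tri(us,ut):
    return least_squares(lambda X:np.r_[proj('side',X)[0]-us,proj('top',X)[0]-ut],[600,0,100]).x
E
python3 - <<'E'
from h import *
t=cv2.imread('pics/top0.png'); s=cv2.imread('pics/side0.png')
def crop(im,x,y,w,h,k): return cv2.resize(im[y:y+h,x:x+w],None,fx=k,fy=k,interpolation=cv2.INTER_CUBIC)
a=crop(t,200,170,145,145,4) #580x580
b=crop(s,258,172,72*2,70,1)
right=np.zeros((580,220,3),np.uint8)
c1=crop(t,410,250,27,27,8); c2=crop(s,294,338,27,34,8); right[:216,:216]=c1; right[218:218+272,:216]=c2
cv2.imwrite('pics/c1.png',np.hstack([a,right]))
cv2.imwrite('pics/c2.png',crop(s,258,170,148,95,5))
print('stop',tri([309,356],[424,263]),onz('top',[424,263],44))
for l,z,u in(('open',144,(267,202)),('closed',164,(275,280)),('handle',190,(268,236))): print(l,onz('top',u,z))
E
```

```text
stop [ 538.27405513 -274.52649519   25.57345433] [ 536.54848376 -270.94916731   44.        ]
open [673.13159015  94.8901804  144.        ]
closed [498.53513019  77.61211177 164.        ]
handle [592.06931987  89.93500437 190.        ]
```

View pics/c1.png

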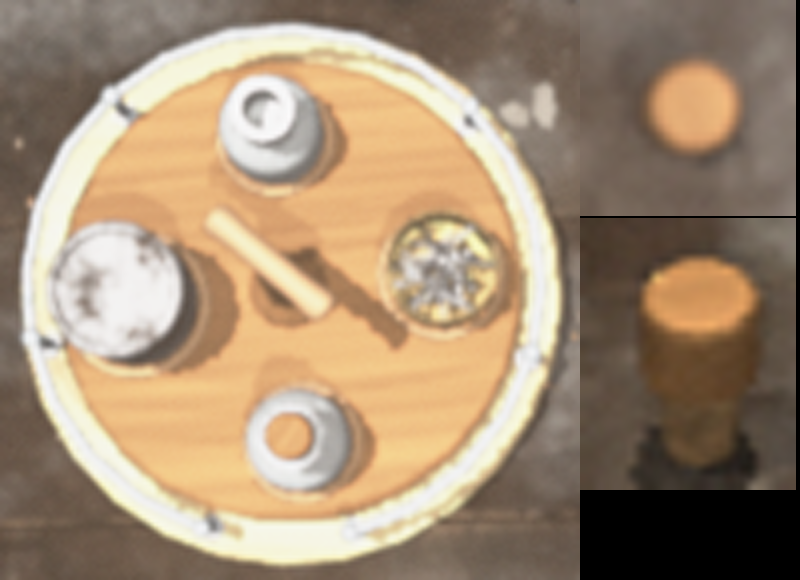

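View pics/c2.png

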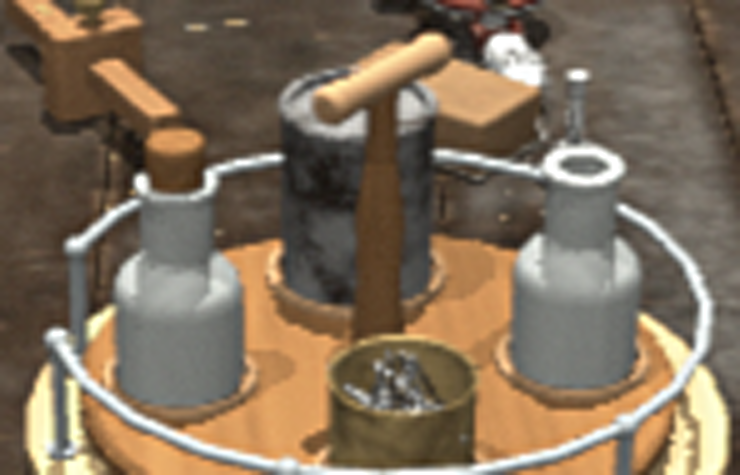

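Run:
```python
from h import *
q=lambda x,y,k,ox,oy:np.array([ox+(x+.5)/k-.5,oy+(y+.5)/k-.5])
T=lambda x,y:q(x,y,4,200,170); S=lambda x,y:q(x,y,5,258,170)
def show(n,t,s,z):
    X=tri(s,t); print(n,X.round(1),'top@z',onz('top',t,z).round(1),'side@z',onz('side',s,z).round(1)); return X
show('stop',q(114,107,8,410,250),q(120,79,8,294,338),44)
show('mouth',T(269,108),S(583,166),144)
show('closedtop',T(289,436),S(175,142),164)
show('h1',T(320,305),S(325,103),190); show('h2',T(216,220),S(437,47),190)
m=[onz('top',T(211,522),78),onz('top',T(353,527),78)]; print(m,np.mean(m,0))
print(onz('side',S(75,243),78),onz('side',S(55,340),78))
# rail ring fit, outer edge 153 at z78, top extents
e=np.array([onz('top',T(*p),78)[:2] for p in((22,285),(558,300),(285,24),(85,120),(500,120))])
r=least_squares(lambda c:np.hypot(*(e-c).T)-152,[590,90]);print('rail ctr',r.x,r.fun)
```

```text
stop [ 537.6 -270.8   42.4] top@z [ 536.7 -270.5   44. ] side@z [ 538.  -272.6   44. ]
mouth [685.2  95.  144.3] top@z [685.3  95.1 144. ] side@z [685.3  95.6 144. ]
closedtop [502.   84.5 162.3] top@z [501.6  84.4 164. ] side@z [502.5  81.2 164. ]
h1 [569.4  65.3 190.7] top@z [570.5  65.3 190. ] side@z [568.3  66.4 190. ]
h2 [618.2 120.3 191.3] top@z [617.1 120.5 190. ] side@z [619.8 123.6 190. ]
[array([455.2995455 , 135.84483271,  78.        ]), array([451.04868502,  53.84693709,  78.        ])] [453.17411526  94.8458849   78.        ]
[451.48511075 145.94799647  78.        ] [447.66282416  55.31479808  78.        ]
rail ctr [595.91477466  88.13287426] [ 4.74196948  4.19395833 -1.3198606   1.1261224   1.7808207 ]
```

```bash
cat >> h.py <<'E'
from scipy.spatial.transform import Rotation as Ro
def go(x,y,z,psi):
    s=sense(); R=Ro.from_rotvec(s['orientation']); D=np.array([[np.sin(psi),np.cos(psi),0],[-np.cos(psi),np.sin(psi),0],[0,0,-1]]).T
    # columns: x=(sin,-cos,0), y=(cos,sin,0), z=(0,0,-1) 
    D=np.array([[np.sin(psi),np.cos(psi),0],[-np.cos(psi),np.sin(psi),0],[0,0,-1.]])
    D[:,0]=np.cross(D[:,1],D[:,2])
    sh=R.inv().apply(np.array([x,y,z])-s['ee_pos'])/1000; tu=(R.inv()*Ro.from_matrix(D)).as_rotvec()
    print(x,y,z,psi,'->',sh.round(4),tu.round(4))
E
python3 - <<'E'
from h import *
go(537.5,-271.3,200,np.pi/2)
for n,u in(('red',(390,227)),('brown',(394,297))): print(n,onz('top',u,124))
E
```

```text
537.5 -271.3 200 1.5707963267948966 -> [-0.4553  0.231   0.0226] [-0.      0.      0.2458]
red [ 615.04045959 -180.96929353  124.        ]
brown [ 457.26304011 -185.59926298  124.        ]
```

```bash
python3 -m inch '[[-0.035,0.018,0.002,0,0,0.03,0.5],[-0.07,0.036,0.004,0,0,0.06,0.5],[-0.105,0.053,0.006,0,0,0.09,0.5],[-0.14,0.071,0.008,0,0,0.12,0.5],[-0.175,0.089,0.01,0,0,0.15,0.5],[-0.21,0.107,0.012,0,0,0.18,0.5],[-0.245,0.124,0.014,0,0,0.21,0.5],[-0.28,0.142,0.016,0,0,0.2458,0.5]]' 10
python3 - <<'E'
from h import *
go(537.5,-271.3,120,np.pi/2); print(sense()['joint_pos'].round(3))
E
```

```text
time_s: 1.67
ee_pos: [390.4, -398.9, 206.8]
orientation: [0.002, 3.141, -0.001]
force: [0.7, -0.6, 0.6]
opening: 0.752
gripper_force: 0.0
537.5 -271.3 120 1.5707963267948966 -> [-0.1468  0.1279  0.0868] [-0.0005  0.0006 -0.0015]
[-0.506  0.283 -0.183  0.    -1.103 -1.067]
```

```bash
python3 -m inch '[[-0.025,0.022,0.005,0,0,0,0.5],[-0.05,0.044,0.015,0,0,0,0.5],[-0.075,0.066,0.03,0,0,0,0.5],[-0.1,0.088,0.045,0,0,0,0.5],[-0.125,0.11,0.06,0,0,0,0.5],[-0.1468,0.1279,0.075,0,0,-0.001,0.5],[-0.1468,0.1279,0.0868,0,0,-0.001,0.5],[-0.1468,0.1279,0.0868,0,0,-0.001,0.5]]' 10
python3 - <<'E'
from h import *
go(537.5,-271.3,18,np.pi/2)
for n in('top','side'):
    camera(n)
    for l in('stopper',):
        for d in trace(n,l)[:2]:
            ys,xs=np.where(d['mask']);print(n,d['confidence'],d['xy'],xs.min(),xs.max(),ys.min(),ys.max())
cv2.imwrite('pics/s2.png',camera('side')[250:400,230:430,::-1].repeat(4,0).repeat(4,1))
E
```

```text
time_s: 2.33
ee_pos: [535.4, -270.5, 116.7]
orientation: [0.005, -3.136, -0.003]
force: [0.1, 0.9, -0.6]
opening: 0.75
gripper_force: 0.0
537.5 -271.3 18 1.5707963267948966 -> [-0.0026 -0.001   0.0987] [ 0.002  -0.0053  0.003 ]
side 0.63 [308.3, 353.6] 302 315 343 367
```

View pics/s2.png

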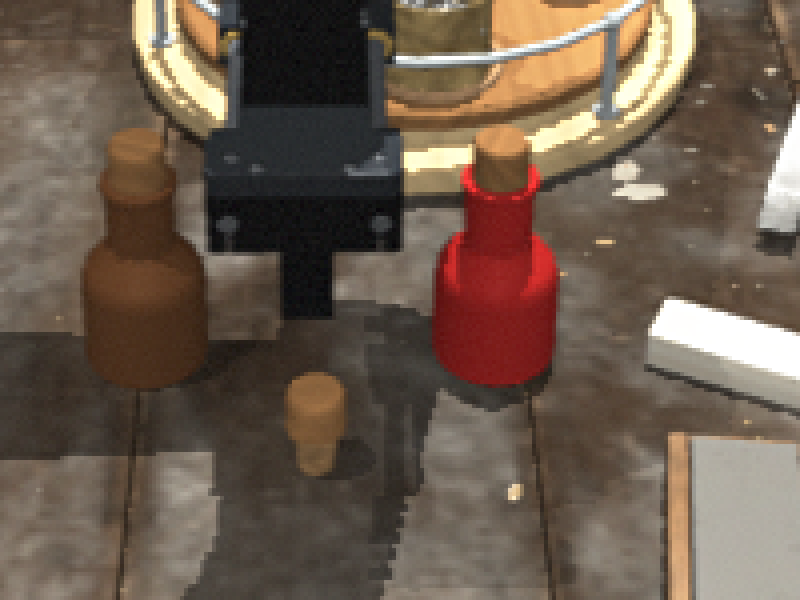

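```bash
python3 -m inch '[[-0.0025,-0.001,0.015,0.002,-0.005,0.003,0.5],[-0.0025,-0.001,0.035,0.002,-0.005,0.003,0.5],[-0.0025,-0.001,0.055,0.002,-0.005,0.003,0.5],[-0.0025,-0.001,0.075,0.002,-0.005,0.003,0.5],[-0.0025,-0.001,0.088,0.002,-0.005,0.003,0.5],[-0.0025,-0.001,0.096,0.002,-0.005,0.003,0.5],[-0.0025,-0.001,0.0985,0.002,-0.005,0.003,0.5],[-0.0025,-0.001,0.0985,0.002,-0.005,0.003,0.5]]' 10
python3 - <<'E'
from h import *
print(proj('side',[[537.5,-310,18]]))
go(537.5,-271.3,18,np.pi/2)
cv2.imwrite('pics/s3.png',cv2.resize(camera('side')[310:385,260:360,::-1],None,fx=6,fy=6,interpolation=cv2.INTER_CUBIC))
E
```

```text
time_s: 3.25
ee_pos: [538.4, -273.9, 21.6]
orientation: [0.004, 3.136, -0.003]
force: [-0.1, -0.4, 0.1]
opening: 0.75
gripper_force: 0.0
[[308.30276725 373.2188315 ]]
537.5 -271.3 18 1.5707963267948966 -> [0.0009 0.0026 0.0036] [-0.0022  0.0053 -0.0026]
```

View pics/s3.png

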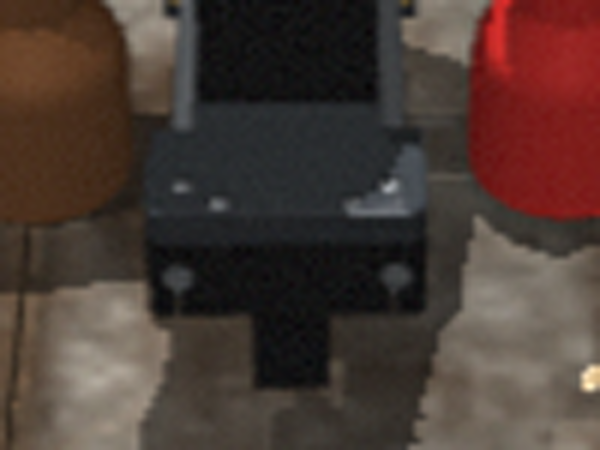

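```bash
python3 -m inch '[[0,0.001,0.001,0,0,0,0.5],[0,0.001,0.001,0,0,0,0.5],[0,0.001,0.001,0,0,0,-0.2],[0,0.001,0.001,0,0,0,-0.3],[0,0.001,0.001,0,0,0,-1],[0,0.001,0.001,0,0,0,-1],[0,0.001,0.001,0,0,0,-1],[0,0.001,0.001,0,0,0,-1]]' 10
python3 -m inch '[[0,0,0,0,0,0,-1],[0,0,0,0,0,0,-1],[0,0,-0.01,0,0,0,-1],[0,0,-0.03,0,0,0,-1],[0,0,-0.06,0,0,0,-1],[0,0,-0.09,0,0,0,-1],[0,0,-0.12,0,0,0,-1],[0,0,-0.15,0,0,0,-1]]' 10
python3 - <<'E'
from h import *
go(580,-60,215,np.pi/2); go(685.3,95.2,215,np.pi/2)
E
```

```text
time_s: 3.97
ee_pos: [538.4, -272.4, 20.2]
orientation: [0.003, 3.137, -0.003]
force: [0.1, 0.1, -0.1]
opening: 0.384
gripper_force: 0.0
time_s: 4.63
ee_pos: [537.4, -272.1, 172.5]
orientation: [0.003, 3.136, -0.003]
force: [0.3, 0.1, -0.8]
opening: 0.318
gripper_force: 10.0
580 -60 215 1.5707963267948966 -> [-0.0424  0.2121 -0.0427] [-0.0022  0.0055 -0.0019]
685.3 95.2 215 1.5707963267948966 -> [-0.1474  0.3675 -0.0425] [-0.0022  0.0055 -0.0019]
```

```bash
python3 -m inch '[[-0.01,0.025,-0.015,0,0.002,0,-1],[-0.024,0.06,-0.03,0,0.005,0,-1],[-0.038,0.095,-0.0425,0,0.005,0,-1],[-0.052,0.13,-0.0425,0,0.005,0,-1],[-0.066,0.165,-0.0425,0,0.005,0,-1],[-0.08,0.2,-0.0425,-0.002,0.005,0,-1],[-0.094,0.235,-0.0425,-0.002,0.005,0,-1],[-0.106,0.265,-0.0425,-0.002,0.005,-0.002,-1]]' 10
python3 - <<'E'
from h import *
go(685.3,95.2,215,np.pi/2)
E
```

```text
time_s: 5.3
ee_pos: [644.4, -4.9, 213.7]
orientation: [-0.001, 3.141, 0.0]
force: [-0.9, -0.5, 0.1]
opening: 0.318
gripper_force: 10.0
685.3 95.2 215 1.5707963267948966 -> [-0.041   0.1001 -0.0012] [0.0003 0.0009 0.0009]
```

Now above the mouth (foot at about z = 165), then a look.

```bash
python3 -m inch '[[-0.01,0.025,0,0,0,0,-1],[-0.02,0.05,0,0,0,0,-1],[-0.03,0.073,0,0,0,0,-1],[-0.038,0.09,0,0,0,0,-1],[-0.041,0.1,0.01,0,0,0,-1],[-0.041,0.1,0.02,0,0,0,-1],[-0.041,0.1,0.03,0,0,0,-1],[-0.041,0.1,0.035,0,0,0,-1]]' 10
python3 -m inch '[[0,0,0,0,0,0,-1],[0,0,0,0,0,0,-1],[0,0,0,0,0,0,-1],[0,0,0,0,0,0,-1],[0,0,0,0,0,0,-1],[0,0,0,0,0,0,-1],[0,0,0,0,0,0,-1],[0,0,0,0,0,0,-1]]' 10
python3 - <<'E'
from h import *
go(685.3,95.2,140.2,np.pi/2)
e=sense()['ee_pos'];print(e,sense()['orientation'], 'foot proj',proj('side',e-[0,0,20.2]),'mouth proj',proj('side',[685.3,95.2,144]))
im=camera('side');cv2.imwrite('pics/s4.png',cv2.resize(im[150:250,320:440,::-1],None,fx=6,fy=6,interpolation=cv2.INTER_CUBIC))
E
```

```text
time_s: 5.97
ee_pos: [683.3, 91.5, 175.1]
orientation: [-0.002, -3.137, 0.002]
force: [-0.9, -1.1, -1.0]
opening: 0.319
gripper_force: 10.0
time_s: 6.63
ee_pos: [685.1, 92.8, 178.0]
orientation: [-0.0, 3.141, 0.0]
force: [-0.3, 0.6, -0.2]
opening: 0.318
gripper_force: 10.0
685.3 95.2 140.2 1.5707963267948966 -> [-0.0002  0.0024  0.0378] [0.0001 0.0003 0.0001]
[685.05353192  92.80541137 177.95409426] [-1.29919464e-04  3.14127036e+00  1.85278424e-04] foot proj [[374.540133   197.88847882]] mouth proj [[374.23081996 202.88627374]]
```

View pics/s4.png

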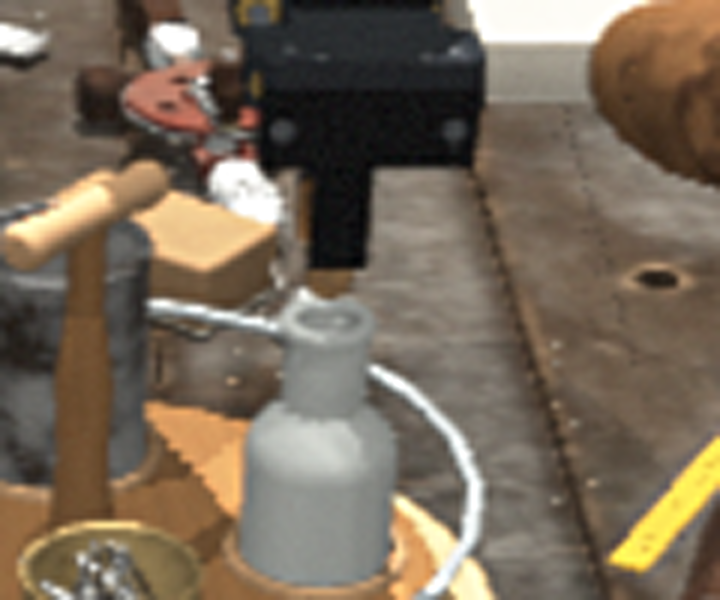

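```bash
python3 -m inch '[[0.001,0.0024,0,0,0,0,-1],[0.001,0.0024,0.005,0,0,0,-1],[0.001,0.0024,0.009,0,0,0,-1],[0.001,0.0024,0.013,0,0,0,-1],[0.001,0.0024,0.017,0,0,0,-1],[0.001,0.0024,0.020,0,0,0,-1],[0.001,0.0024,0.020,0,0,0,-1],[0.001,0.0024,0.020,0,0,0,-1]]' 10
python3 - <<'E'
from h import *
go(684.5,95.2,141,np.pi/2)
e=sense()['ee_pos'];print(e)
im=camera('side');im2=camera('top');cv2.imwrite('pics/s5.png',np.hstack([cv2.resize(a[:,:,::-1],None,fx=6,fy=6,interpolation=cv2.INTER_CUBIC) for a in(im[170:240,345:410],im2[165:235,230:295])]))
E
```

```text
time_s: 7.35
ee_pos: [684.0, 95.2, 157.4]
orientation: [-0.0, -3.141, 0.0]
force: [0.3, -0.2, 0.0]
opening: 0.315
gripper_force: 10.0
684.5 95.2 141 1.5707963267948966 -> [-0.0005 -0.      0.0164] [-0.     -0.0003 -0.    ]
[684.01969664  95.21037328 157.39411972]
```

View pics/s5.png

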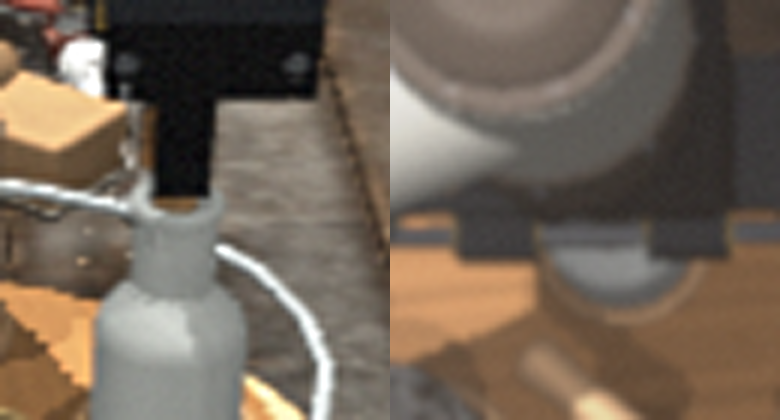

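```bash
python3 -m inch '[[0,0,0.002,0,0,0,-1],[0,0,0.004,0,0,0,-1],[0,0,0.006,0,0,0,-1],[0,0,0.008,0,0,0,-1],[0,0,0.010,0,0,0,-1],[0,0,0.012,0,0,0,-1],[0,0,0.012,0,0,0,-1],[0,0,0.012,0,0,0,-1]]' 10
python3 -m inch '[[0,0,0.001,0,0,0,-1],[0,0,0.002,0,0,0,-1],[0,0,0.003,0,0,0,-1],[0,0,0.004,0,0,0,-1],[0,0,0.004,0,0,0,-1],[0,0,0.004,0,0,0,-1],[0,0,0.004,0,0,0,-1],[0,0,0.004,0,0,0,-1]]' 10
```

```text
time_s: 8.12
ee_pos: [683.8, 95.1, 145.3]
orientation: [-0.0, -3.141, 0.0]
force: [0.3, 1.5, 0.3]
opening: 0.319
gripper_force: 10.0
time_s: 8.78
ee_pos: [685.0, 95.2, 144.5]
orientation: [-0.001, 3.138, 0.0]
force: [-0.7, 0.1, 7.6]
opening: 0.318
gripper_force: 13.7
```

```bash
python3 -m inch '[[0,0,-0.003,0,0,0,-1],[0,0,-0.003,0,0,0,-0.1],[0,0,-0.003,0,0,0,0],[0,0,-0.003,0,0,0,0.1],[0,0,-0.003,0,0,0,0.1],[0,0,-0.003,0,0,0,0.1],[0,0,-0.003,0,0,0,0.1],[0,0,-0.003,0,0,0,0.1]]' 10
python3 -m inch '[[0,0,-0.01,0,0,0,0.1],[0,0,-0.03,0,0,0,0.1],[0,0,-0.05,0,0,0,0.1],[0,0,-0.07,0,0,0,0.1],[0,0,-0.08,0,0,0,0.1],[0,0,-0.09,0,0,0,0.1],[0,0,-0.09,0,0,0,0.1],[0,0,-0.09,0,0,0,0.1]]' 10
python3 - <<'E'
from h import *
im=camera('side');cv2.imwrite('pics/s6.png',cv2.resize(im[150:250,265:400,::-1],None,fx=5.9,fy=5.9,interpolation=cv2.INTER_CUBIC))
E
```

```text
time_s: 9.45
ee_pos: [683.7, 95.1, 144.7]
orientation: [0.0, -3.141, 0.0]
force: [-1.6, -0.7, 2.1]
opening: 0.543
gripper_force: 1.3
time_s: 10.12
ee_pos: [683.8, 95.3, 234.4]
orientation: [-0.0, -3.141, -0.001]
force: [-0.2, -0.4, -0.6]
opening: 0.55
gripper_force: 0.0
```

View pics/s6.png

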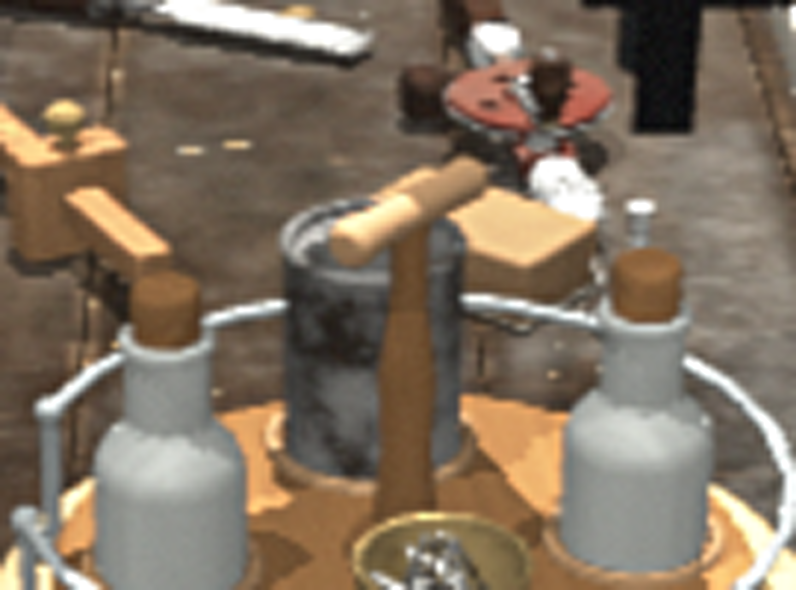

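```bash
python3 -m inch '[[-0.001,0,0.01,0,0,0,-1],[-0.001,0,0.025,0,0,0,-1],[-0.001,0,0.04,0,0,0,-1],[-0.001,0,0.052,0,0,0,-1],[-0.001,0,0.060,0,0,0,-1],[-0.001,0,0.064,0,0,0,-1],[-0.001,0,0.064,0,0,0,-1],[-0.001,0,0.064,0,0,0,-1]]' 10
python3 -m inch '[[0,0,0.001,0,0,0,-1],[0,0,0.002,0,0,0,-1],[0,0,0.003,0,0,0,-1],[0,0,0.004,0,0,0,-1],[0,0,0.005,0,0,0,-1],[0,0,0.006,0,0,0,-1],[0,0,0.007,0,0,0,-1],[0,0,0.008,0,0,0,-1]]' 10
```

```text
time_s: 10.83
ee_pos: [685.3, 95.1, 170.9]
orientation: [-0.0, 3.141, -0.0]
force: [-0.0, -0.0, 0.2]
opening: 0.048
gripper_force: 0.0
time_s: 11.5
ee_pos: [685.5, 95.0, 164.4]
orientation: [-0.001, 3.14, -0.001]
force: [-1.9, -0.6, 8.5]
opening: 0.006
gripper_force: 4.1
```

```bash
python3 -m inch '[[0,0,-0.015,0,0,0,-1],[0,0,-0.03,0,0,0,-0.5],[0,0,-0.05,0,0,0,0.2],[0,0,-0.07,0,0,0,0.2],[0,0,-0.08,0,0,0,0.2],[0,0,-0.08,0,0,0,0.2],[0,0,-0.08,0,0,0,0.2],[0,0,-0.08,0,0,0,0.2]]' 10
python3 - <<'E'
from h import *
go(593.8,91.5,238,0.838+np.pi/2)
E
```

```text
time_s: 12.17
ee_pos: [684.2, 95.1, 240.9]
orientation: [-0.0, -3.139, 0.0]
force: [-0.3, 0.5, 0.7]
opening: 0.449
gripper_force: 0.0
593.8 91.5 238 2.4087963267948966 -> [ 0.0904 -0.0036  0.0032] [ 0.001  -0.0028 -0.8383]
```

```bash
python3 -m inch '[[0.012,0,0,0,0,-0.105,0.2],[0.024,0,0,0,0,-0.21,0.2],[0.036,-0.001,0,0,0,-0.315,0.2],[0.048,-0.002,0,0,0,-0.42,0.2],[0.06,-0.003,0,0,0,-0.525,0.2],[0.072,-0.0036,0,0,0,-0.63,0.2],[0.084,-0.0036,0,0,0,-0.735,0.2],[0.0904,-0.0036,0.003,0,0,-0.838,0.2]]' 10
python3 -m inch '[[0,0,0,0,0,0,0.2],[0,0,0,0,0,0,0.2],[0,0,0,0,0,0,0.2],[0,0,0,0,0,0,0.2],[0,0,0,0,0,0,0.2],[0,0,0,0,0,0,0.2],[0,0,0,0,0,0,0.2],[0,0,0,0,0,0,0.2]]' 10
python3 - <<'E'
from h import *
go(593.8,91.5,172,0.838+np.pi/2); print(sense()['joint_pos'].round(3))
im=camera('side');cv2.imwrite('pics/s7.png',cv2.resize(im[110:250,250:410,::-1],None,fx=4.2,fy=4.2,interpolation=cv2.INTER_CUBIC))
E
```

```text
time_s: 12.83
ee_pos: [593.0, 91.3, 238.7]
orientation: [1.285, -2.865, -0.001]
force: [-0.1, -0.6, 0.3]
opening: 0.6
gripper_force: 0.0
time_s: 13.5
ee_pos: [594.7, 91.5, 239.7]
orientation: [1.278, -2.87, -0.0]
force: [0.5, 0.2, -1.0]
opening: 0.602
gripper_force: 0.0
593.8 91.5 172 2.4087963267948966 -> [0.0006 0.0007 0.0677] [ 0.     -0.0001 -0.0004]
[ 0.421  0.334 -0.025 -0.    -1.212 -1.155]
```

View pics/s7.png

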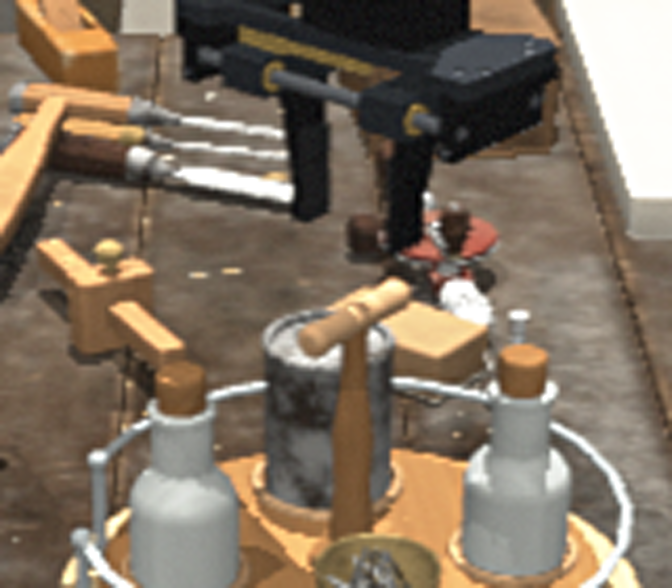

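```bash
python3 -m inch '[[0.0006,0.0007,0.015,0,0,0,0.2],[0.0006,0.0007,0.03,0,0,0,0.2],[0.0006,0.0007,0.045,0,0,0,0.2],[0.0006,0.0007,0.058,0,0,0,0.2],[0.0006,0.0007,0.0655,0,0,0,0.2],[0.0006,0.0007,0.0655,0,0,0,0.2],[0.0006,0.0007,0.0655,0,0,0,0.2],[0.0006,0.0007,0.0655,0,0,0,0.2]]' 15
python3 -m inch '[[0,0,0,0,0,0,-0.3],[0,0,0,0,0,0,-0.5],[0,0,0,0,0,0,-1],[0,0,0,0,0,0,-1],[0,0,0,0,0,0,-1],[0,0,0,0,0,0,-1],[0,0,0,0,0,0,-1],[0,0,0,0,0,0,-1]]' 15
```

```text
time_s: 14.22
ee_pos: [594.4, 91.7, 175.3]
orientation: [-1.278, 2.868, -0.001]
force: [-0.8, 0.8, 0.0]
opening: 0.602
gripper_force: 0.0
time_s: 14.88
ee_pos: [593.8, 91.5, 174.3]
orientation: [-1.278, 2.87, -0.0]
force: [1.0, -0.5, 0.1]
opening: 0.179
gripper_force: 14.6
```

```bash
python3 -m inch '[[0,0,0,0,0,-0.01,-1],[0,0,0,0,0,-0.03,-1],[0,0,0,0,0,-0.06,-1],[0,0,0,0,0,-0.1,-1],[0,0,0,0,0,-0.15,-1],[0,0,0,0,0,-0.2,-1],[0,0,0,0,0,-0.25,-1],[0,0,0,0,0,-0.3,-1]]' 15
python3 -m inch '[[0,0,0,0,0,-0.05,-1],[0,0,0,0,0,-0.1,-1],[0,0,0,0,0,-0.15,-1],[0,0,0,0,0,-0.2,-1],[0,0,0,0,0,-0.25,-1],[0,0,0,0,0,-0.3,-1],[0,0,0,0,0,-0.35,-1],[0,0,0,0,0,-0.4,-1]]' 15
python3 -m inch '[[0,0,0,0,0,-0.05,-1],[0,0,0,0,0,-0.1,-1],[0,0,0,0,0,-0.15,-1],[0,0,0,0,0,-0.2,-1],[0,0,0,0,0,-0.25,-1],[0,0,0,0,0,-0.3,-1],[0,0,0,0,0,-0.35,-1],[0,0,0,0,0,-0.4,-1]]' 15
python3 - <<'E'
from h import *
go(593.8,91.5,174,0.838+np.pi/2+1.1)
E
```

```text
time_s: 15.55
ee_pos: [594.1, 91.0, 174.3]
orientation: [-1.697, 2.644, -0.002]
force: [1.8, -2.8, -1.2]
opening: 0.174
gripper_force: 14.9
time_s: 16.22
ee_pos: [594.8, 90.9, 174.3]
orientation: [-2.187, 2.253, -0.003]
force: [3.5, -2.5, -2.1]
opening: 0.179
gripper_force: 14.9
time_s: 16.88
ee_pos: [595.5, 91.0, 174.3]
orientation: [-2.591, 1.773, -0.005]
force: [6.3, -3.4, -3.0]
opening: 0.18
gripper_force: 14.9
593.8 91.5 174 3.5087963267948967 -> [-0.0011  0.0014  0.0003] [-0.0034 -0.0017  0.0031]
```

```bash
python3 -m inch '[[0,0,0,0,0,-0.05,-1],[0,0,0,0,0,-0.1,-1],[0,0,0,0,0,-0.15,-1],[0,0,0,0,0,-0.2,-1],[0,0,0,0,0,-0.25,-1],[0,0,0,0,0,-0.3,-1],[0,0,0,0,0,-0.35,-1],[0,0,0,0,0,-0.4,-1]]' 15
python3 -m inch '[[0,0,0,0,0,-0.05,-1],[0,0,0,0,0,-0.1,-1],[0,0,0,0,0,-0.15,-1],[0,0,0,0,0,-0.2,-1],[0,0,0,0,0,-0.25,-1],[0,0,0,0,0,-0.3,-1],[0,0,0,0,0,-0.35,-1],[0,0,0,0,0,-0.4,-1]]' 15
python3 -m inch '[[0,0,0,0,0,-0.05,-1],[0,0,0,0,0,-0.1,-1],[0,0,0,0,0,-0.15,-1],[0,0,0,0,0,-0.2,-1],[0,0,0,0,0,-0.25,-1],[0,0,0,0,0,-0.3,-1],[0,0,0,0,0,-0.35,-1],[0,0,0,0,0,-0.4,-1]]' 15
python3 -m inch '[[0,0,0,0,0,-0.05,-1],[0,0,0,0,0,-0.1,-1],[0,0,0,0,0,-0.15,-1],[0,0,0,0,0,-0.2,-1],[0,0,0,0,0,-0.25,-1],[0,0,0,0,0,-0.3,-1],[0,0,0,0,0,-0.35,-1],[0,0,0,0,0,-0.4,-1]]' 15
python3 -m inch '[[0,0,0,0,0,-0.05,-1],[0,0,0,0,0,-0.1,-1],[0,0,0,0,0,-0.15,-1],[0,0,0,0,0,-0.2,-1],[0,0,0,0,0,-0.25,-1],[0,0,0,0,0,-0.3,-1],[0,0,0,0,0,-0.34,-1],[0,0,0,0,0,-0.365,-1]]' 15
python3 -m inch '[[0,0,0,0,0,0,-1],[0,0,0,0,0,0,-1],[0,0,0,0,0,0,-1],[0,0,0,0,0,0,-1],[0,0,0,0,0,0,-1],[0,0,0,0,0,0,-1],[0,0,0,0,0,0,-1],[0,0,0,0,0,0,-1]]' 15
python3 - <<'E'
from h import *
R=Ro.from_rotvec(sense()['orientation']).as_matrix();print('psi',np.arctan2(R[1,1],R[0,1]), 'want',0.838+np.pi/2+3.065-2*np.pi)
a=camera('side');b=camera('top')
cv2.imwrite('pics/s8.png',np.hstack([cv2.resize(i[:,:,::-1],None,fx=4,fy=4,interpolation=cv2.INTER_CUBIC) for i in(a[170:305,255:405][:,:100],b[190:325,215:310])]))
E
```

```text
time_s: 17.55
ee_pos: [596.2, 91.4, 174.3]
orientation: [-2.891, 1.223, -0.007]
force: [6.1, -1.8, -3.5]
opening: 0.174
gripper_force: 14.9
time_s: 18.22
ee_pos: [596.6, 92.0, 174.3]
orientation: [-3.076, 0.624, -0.009]
force: [7.4, -1.2, -4.5]
opening: 0.181
gripper_force: 14.9
time_s: 18.88
ee_pos: [596.8, 92.8, 174.3]
orientation: [-3.139, -0.0, -0.011]
force: [7.6, 0.3, -4.5]
opening: 0.177
gripper_force: 14.9
time_s: 19.55
ee_pos: [596.6, 93.4, 174.3]
orientation: [-3.077, -0.624, -0.012]
force: [6.2, 2.9, -4.5]
opening: 0.181
gripper_force: 14.9
time_s: 20.22
ee_pos: [596.2, 94.0, 174.3]
orientation: [-2.913, -1.172, -0.012]
force: [5.0, 3.6, -3.8]
opening: 0.175
gripper_force: 14.9
time_s: 20.88
ee_pos: [596.2, 94.0, 174.3]
orientation: [-2.914, -1.169, -0.012]
force: [5.6, 4.1, -4.0]
opening: 0.175
gripper_force: 14.9
psi -0.8075268922677424 want -0.8093889803846892
```

View pics/s8.png

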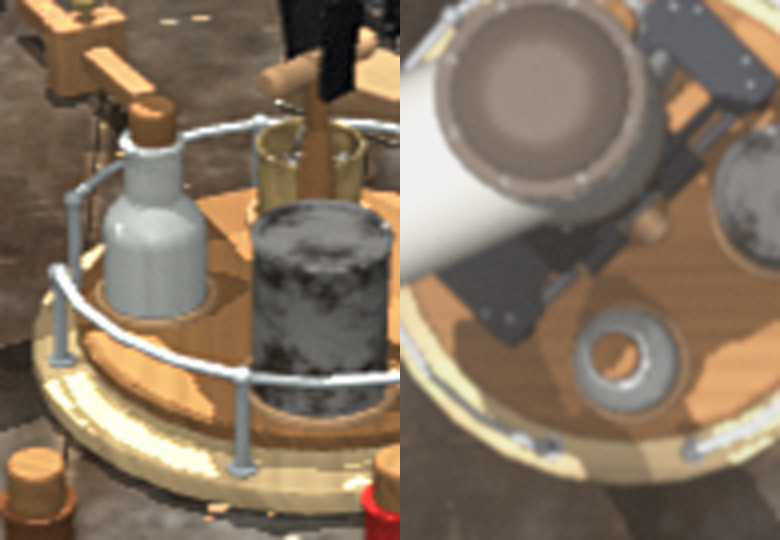

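Run:
```python
from h import *
T=lambda x,y:np.array([215+(x-400+.5)/4-.5,190+(y+.5)/4-.5]); S=lambda x,y:np.array([255+(x+.5)/4-.5,170+(y+.5)/4-.5])
st=onz('top',T(613,355),164); sd=onz('side',S(153,106),164)
print('stopper',st,sd,tri(S(153,106),T(613,355)),'body',onz('top',T(628,362),80))
a=onz('top',T(550,447),78);b=onz('top',T(690,452),78);m=(a+b)/2;print(a,b,m)
pa=onz('side',S(73,198),78);pb=onz('side',S(58,270),78);print('side posts',pa,pb)
for ax in((595,92.7),(594,91)):
    ax=np.array(ax);d=m[:2]-ax;d/=np.hypot(*d)
    for q in(st,sd): r=q[:2]-ax; print(ax,'lat',d[0]*r[1]-d[1]*r[0],'rad',r@d)
```

```text
stopper [502.31251738  93.03351056 164.        ] [502.90478332  90.43856852 164.        ] [502.57447698  93.15057196 162.63456878] body [500.68734671  90.77009014  80.        ]
[452.43217212 136.44282978  78.        ] [448.20057944  55.61597022  78.        ] [450.31637578  96.0294      78.        ]
side posts [452.39694923 141.36904619  78.        ] [448.71024171  57.40224709  78.        ]
[595.   92.7] lat 1.7988994094771076 rad 92.67062439319047
[595.   92.7] lat 4.379529293676717 rad 92.01881726265401
[594  91] lat 1.1751335762177475 rad 91.7025010359523
[594  91] lat 3.7477688031218515 rad 91.01982166469935
```

```bash
python3 -m inch '[[0,0,0,0,0,0.01,-1],[0,0,0,0,0,0.02,-1],[0,0,0,0,0,0.03,-1],[0,0,0,0,0,0.03,-1],[0,0,0,0,0,0.03,-1],[0,0,0,0,0,0.03,-1],[0,0,0,0,0,0.03,-1],[0,0,0,0,0,0.03,-1]]' 15
python3 -m inch '[[0,0,0,0,0,0,-1],[0,0,0,0,0,0,-1],[0,0,0,0,0,0,-1],[0,0,0,0,0,0,-1],[0,0,0,0,0,0,-1],[0,0,0,0,0,0,-1],[0,0,0,0,0,0,-1],[0,0,0,0,0,0,-1]]' 15
python3 - <<'E'
from rig import *
print(sense()['dq'].round(4)); print(sign_off())
E
```

```text
time_s: 21.65
ee_pos: [596.3, 93.9, 174.3]
orientation: [-2.931, -1.125, -0.012]
force: [5.9, 4.0, -3.4]
opening: 0.174
gripper_force: 14.9
time_s: 22.32
ee_pos: [596.3, 93.9, 174.3]
orientation: [-2.931, -1.125, -0.012]
force: [4.9, 4.9, -3.4]
opening: 0.178
gripper_force: 14.9
[ 0.0005 -0.001   0.0017 -0.0001  0.0013  0.001 ]
the job is handed in; nothing more can be done
None
```

I handed the job in at about 22 s of the 54 s allowed: the stopper is in the open bottle's neck, that bottle stands within about 2 mm (calculated) of the middle of the front opening, and the gripper is closed on the handle at about 15 N with the carousel still; `sign_off()` returned no verdict.

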